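# Clear the shear block, then work the rivet press

### The job

The shears on the rivet press need their rivet set, but a wooden block of customers' shears stands under the press's lever. Move the block aside so that it stands upright on the cork pad, then swing the lever all the way down to its stop, hold it there for a moment and let it come back up. Do not tip the block, and leave the whetstone, the spray bottle and the steel dish where they are.

Things in the scene. Friction and masses are not known exactly. Their poses are not given: they have to be found in the camera images.
- press: Grey hand-lever rivet press, bolted to the bench, 210 mm tall without ram and lever. Origin on the bench straight below the lever's hinge, z up, front = -x: the lever swings in its plane y = 0, coming down towards -x. The rest of the machine (base, column, head, ram, shears on its anvil) fills x -90 to 110, y 5 to 195, z up to 280 mm. Yaw within 0.12 rad.
- lever_hinge (a point): The lever's hinge, 140 mm above the bench in the lever's plane (axis along the press's y).
- lever_grip (a point): Centre of the lever's T-grip: round wooden bar, 24 mm thick, 114 mm long along the press's y, on the end of a 16 mm steel rod, 200 mm from the hinge. At rest the rod rises 68 deg above level towards the press's -x: grip 75 mm in front of the hinge, 325 mm above the bench. At the stop it dips 14 deg below level: grip 194 mm in front, 91 mm above the bench.
- lever (a joint): Angle of the press's lever in rad: 0 at rest (up), growing as the grip swings towards the press's -x and down, 1.43 at the stop. A damped spring drives it back to 0: about 3 N across the rod's end near rest, 11 N at the stop, a little more while moving.
- shear_block: Loose light-wood block, 140 (x) by 90 (y) by 75 mm high, about 0.6 kg, with two pairs of steel shears standing in a row along its x, handles up to 161 mm above the bench, within 10 mm of its middle plane y = 0; one rigid body. Origin at the centre of its underside, z up. Starts in front of the press under the lever's path and blocks it.
- cork_pad: Flat cork pad 240 (x) by 170 (y) mm, 1 mm thick, fixed on the bench about 260 mm to the left or the right of the shear block's start; things slide freely on and off it. Origin at its centre.
- whetstone: White whetstone on a green and black base, 210 (x) by 90 (y) by 48 mm high, 0.9 kg, loose; it lies on the other side of the shear block from the pad. Origin at the centre of its underside. Leave alone.
- spray_bottle: Clear spray bottle with a white head, 72 mm diameter, 183 mm tall, standing loose to the right of the press. Origin at the centre of its underside. Leave alone.
- dish: Round steel dish, 110 mm across, 35 mm high, loose, to the left of the press. Origin at the centre of its underside. Leave alone.
Mind the look-alikes: they are no part of the job. What is meant by the shear_block is not green or pink, and is the larger of those in its own colour.

How it is judged:
By the outcome, as a careful person would: the job done as asked, in the order asked, and still so for the second after the job is handed in, with the robot touching nothing.
It also fails if it takes over 72 s, if anything falls off the work surface, if the arm or the gripper's body presses on something with over 40 N, if the wrist force passes 120 N, or if a joint passes its speed limit or range.

### The arm

A 6-joint arm with a two-finger parallel gripper is mounted at the origin on the work surface. World frame = base frame: x ahead of the robot, y to its left, z up, the work surface at z = 0. Lengths are in mm, angles in rad, forces in N, time in s.
With the tool pointing down it reaches from about 275 to 750 mm from the base axis. Payload 10.2 kg.
Tool frame: the origin (TCP) lies between the finger pads; the fingertips stand 11 mm ahead of it and the grasp point (between the pads) lies 8 mm behind it; z points along the fingers, y is the line along which they close (so a half turn about z gives the same grasp; the last joint's range is limited). The gripper opens to 85 mm and grips with 20 to 120 N. Pads are 22 mm wide; open, the fingers measure 114 mm over their backs; the gripper's body (76 mm by 85 mm) begins 54 mm behind the grasp point. The pads swing forward as they close: fully open they stand 13 mm farther back than shut.
Start: joints at [-1.396, 0.313, 1.498, -0, 1.331, -0.223], TCP at [203.368, -484.017, 242.294] pointing down, gripper open.
Joint ranges: [-2.94, 2.94], [-0.97, 2.17], [0.19, 2.56], [-1.23, 4.37], [0.02, 3.11], [-2.88, 2.88]. Speed limits (rad/s): [2.39, 2.39, 3.01, 3.14, 3.14, 3.14].

### API

Orientations are given as a unit quaternion [w, x, y, z].
In Python, from rig import sense, eyes, finish_job gives the robot as it stands.
- The arm moves only by the shell command python3 -m jog 'ROWS' [FORCE]. ROWS is JSON, a list of rows, each a list of 7 numbers: the shift along the tool's x, y, z in m, then the turn, a rotation vector about the tool's x, y, z in rad, then the finger opening in m, from 0 to 0.0854. In form: [[dx, dy, dz, rx, ry, rz, gripper], ...]. A call has 1 to 5 rows; each row shifts and turns the commanded pose from where the row before left it, along the tool's axes as they then stand; what a row does not reach is not made up. A row lasts 1/10 s, in which the tool goes at most 50 mm and 8.59 degrees, less where a joint would pass 70% of its speed; a pose out of reach is approached as far as the arm can. A call is refused whole if a number of a shift passes 0.05 or a number of a turn 0.15, either way. A call with a gripper value outside its range is refused whole. The fingers move at their own pace and stop on an object; FORCE is the grip in N (left out, the last holds). Time passes only in rows, so rows that do not move let the fingers close. It gives the time, the measured TCP pose, the force, the opening and the grip force at its end, in the units of the state.
- sense(): the state, without advancing time (a new reading comes with each control period).
- eyes.capture(name): name is "side" or "top"; returns the picture (400x640x3 uint8, red, green, blue); there is no depth.
- eyes.calibration(name): a dict with "fx", "fy", "cx", "cy" (pixels), "cam_to_world" (4x4, takes a point from camera to world coordinates). Camera axes: x right, y down, z forward; pixel columns grow to the right and rows downward; lengths in mm; the calibration is good to about 2 mm. A picture is of the moment at which its call begins. calibration takes no time and is no camera call.
- finish_job(): hands the job in; it is judged then, once.
The state is a dict: "time_s": time; "joints": joint angles; "dq": joint speeds; "tau": joint torques, N m; "eef_pos": TCP position; "ee_rot": TCP orientation; "force": force on the tool from outside, world axes, zero at the start; "wrist_torque": the same for the moment, N m; "grip_width": opening from 0.0 (shut) to 1.0 (fully open); "grip_force": force on a finger pad.
Only numpy, scipy, OpenCV 4.12 (cv2) and the standard library are available. Lean on these libraries where they do the work, as an engineer would, in place of code of your own. Each camera call takes 0.05 s, during which the arm holds its last target. There are 200 camera calls.

## Working session

There is one attempt and no reset: what is moved stays moved. The work goes in short steps, Python scripts to look and compute and a shell command to move; the robot and the scene stay as the last step left them, time stands still between calls to the robot, and variables do not carry over. Pictures are saved under pics/ and viewed, at most 10 in all, crops included, and the job is handed in when it is done.

```bash
mkdir -p pics; python3 - <<'E'
from rig import sense, eyes
import cv2, numpy as np
for n in("side","top"):
    im=eyes.capture(n); cv2.imwrite(f"pics/{n}0.png",cv2.cvtColor(im,cv2.COLOR_RGB2BGR))
    c=eyes.calibration(n); print(n,c["fx"],c["fy"],c["cx"],c["cy"]); print(np.round(c["cam_to_world"],3).tolist())
s=sense();print(s)
E
```

```text
side 473.35797016275905 473.35797016275905 309.5490336294652 197.87666145105916
[[0.998, -0.037, 0.053, 366.4], [-0.063, -0.757, 0.65, -790.732], [0.017, -0.652, -0.758, 1146.352], [0.0, 0.0, 0.0, 1.0]]
top 424.7112024674526 424.7112024674526 321.85041219998044 196.05473225390188
[[-0.057, -0.971, 0.23, 182.139], [-0.998, 0.056, -0.01, 12.705], [-0.003, -0.23, -0.973, 1435.136], [0.0, 0.0, 0.0, 1.0]]
{'time_s': 0.1, 'joints': array([-1.39640244e+00,  3.13373816e-01,  1.49835139e+00,  1.55959536e-05,
        1.33104435e+00, -2.23407782e-01]), 'dq': array([ 8.23242963e-05, -1.64422200e-03, -2.14988437e-03, -1.54553819e-03,
        1.92644704e-03, -1.19269711e-03]), 'tau': array([ 2.00173534e-03, -4.12897861e+01, -2.60143822e+01, -2.41708358e-04,
        3.03338675e-03, -2.13849000e-05]), 'eef_pos': array([ 203.32971844, -483.78355318,  241.8063206 ]), 'ee_rot': array([-5.88090061e-04,  9.80284553e-01,  1.97590102e-01,  2.19912926e-05]), 'force': array([-0.33130799,  0.39473462, -0.29189519]), 'wrist_torque': array([ 0.02098737, -0.02088205, -0.04453145]), 'grip_force': 0.0, 'grip_width': 0.9978130187553755}
```

View pics/side0.png

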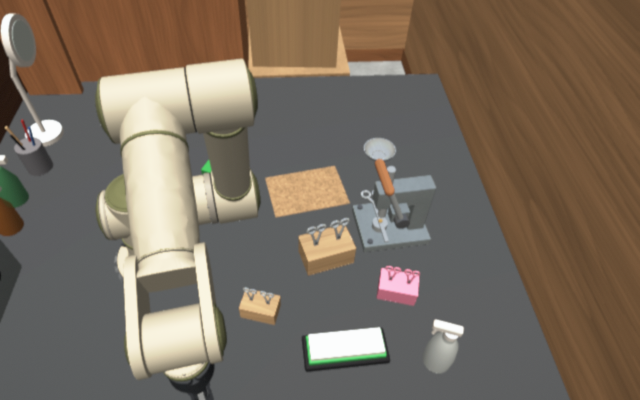

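View pics/top0.png

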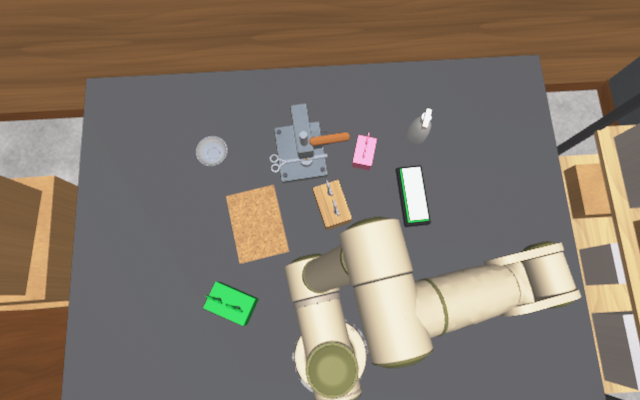

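Side view: large wood block near (327,248), pad at (307,190), press grip at (385,178), small wood look-alike at (260,305). Top view: block (332,203), pad (257,224), grip bar (330,139), whetstone (414,195). I'll enlarge both.

```bash
python3 - <<'E'
import cv2
a=cv2.imread("pics/side0.png")[130:290,255:455]; cv2.imwrite("pics/side0c.png",cv2.resize(a,None,fx=3.75,fy=3.75,interpolation=cv2.INTER_CUBIC))
a=cv2.imread("pics/top0.png")[95:270,220:380]; cv2.imwrite("pics/top0c.png",cv2.resize(a,None,fx=3.4,fy=3.4,interpolation=cv2.INTER_CUBIC))
E
```

```text
(no output)
```

View pics/side0c.png

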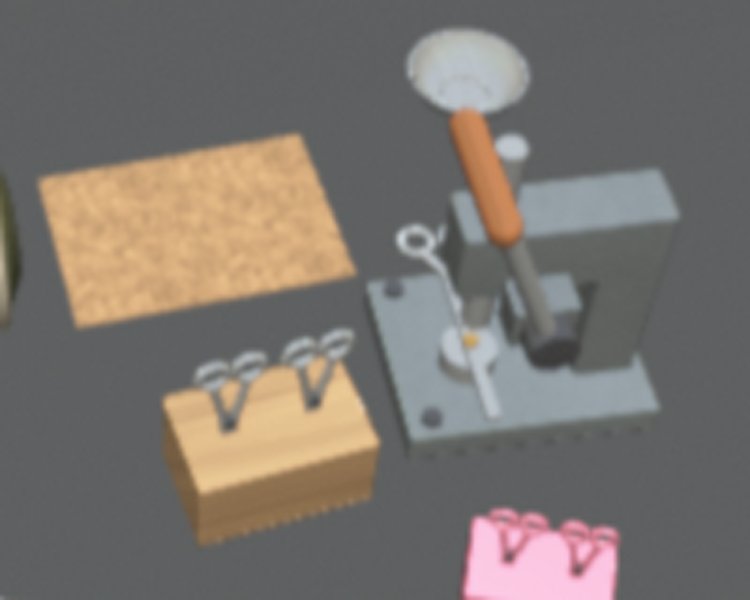

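View pics/top0c.png

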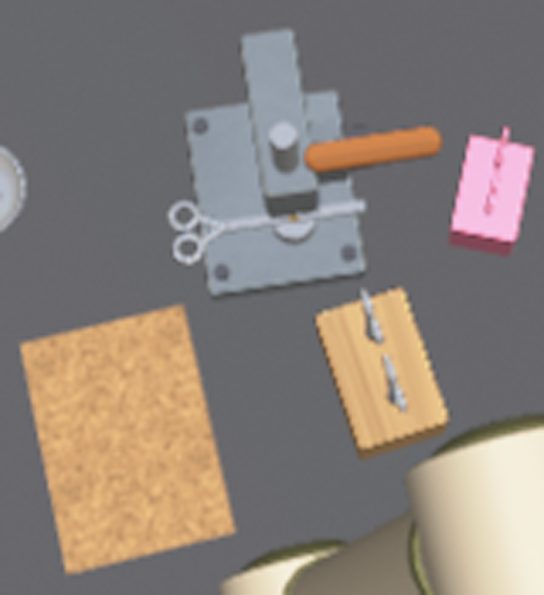

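Side crop: block's top corners (165,398),(197,490),(378,440); handles' loops at (212,376)…(337,343); grip ends (508,228),(466,118). Top crop: block top corners (362,450),(447,422),(403,290),(318,317); grip ends (312,157),(434,140). Triangulating.

```bash
cat > h.py <<'E'
import numpy as np
from rig import sense, eyes
def ray(n,p):
    c=eyes.calibration(n);M=np.array(c["cam_to_world"])
    return M[:3,3],M[:3,:3]@np.array([(p[0]-c["cx"])/c["fx"],(p[1]-c["cy"])/c["fy"],1])
def atz(n,p,z):
    o,d=ray(n,p);return (o+d*(z-o[2])/d[2])
def tri(ps,pt):
    o1,d1=ray("side",ps);o2,d2=ray("top",pt)
    s=np.linalg.lstsq(np.c_[d1,-d2],o2-o1,rcond=None)[0]
    a=o1+s[0]*d1;b=o2+s[1]*d2
    return (a+b)/2,np.linalg.norm(a-b)
S=lambda u,v:(u/3.75+255-.37,v/3.75+130-.37)
T=lambda u,v:(u/3.4+220-.35,v/3.4+95-.35)
E
python3 - <<'E'
from h import *
for k,a,b in [("blkA",(165,398),(362,450)),("blkB",(197,490),(447,422)),("blkC",(378,440),(403,290)),
 ("pad lxhy",(38,180),(68,572)),("pad lxly",(80,326),(234,530)),("pad hxly",(355,272),(183,305)),("pad hxhy",(300,135),(22,345)),
 ("grip near",(508,228),(434,140)),("grip far",(466,118),(312,157)),
 ("base ll",(408,438),(363,272)),("base lh",(367,283),(212,295)),("base hl",(655,408),(336,92)),
 ("h1",(231,371),(402,403)),("h2",(318,347),(366,296))]:
    p,e=tri(S(*a),T(*b));print(k,np.round(p),round(e,1))
print("D",np.round(atz("top",T(318,317),75)))
for n,p in [("A",(362,450)),("B",(447,422)),("C",(403,290))]: print(n,np.round(atz("top",T(*p),75)))
E
```

```text
blkA [402. -10.  74.] 2.4
blkB [422. -93.  75.] 0.8
blkC [555. -59.  79.] 1.5
pad lxhy [306. 284.   3.] 2.6
pad lxly [339. 120.   1.] 0.5
pad hxly [571. 163.   6.] 0.5
pad hxhy [540. 329.   3.] 1.2
grip near [610. -79. 332.] 1.4
grip far [602.  21. 329.] 0.7
base ll [589. -22.  27.] 1.4
base lh [575. 131.  29.] 1.3
base hl [785.  -6.  30.] 1.7
h1 [438. -46. 150.] 18.5
h2 [521. -22. 150.] 20.2
D [533.  25.  75.]
A [400. -10.  75.]
B [423. -92.  75.]
C [555. -59.  75.]
```

```bash
python3 -m jog '[[0.041,-0.0228,0,0,0,0,0.085],[0.041,-0.0228,0,0,0,0,0.085],[0.041,-0.0228,0,0,0,0,0.085],[0.041,-0.0228,0,0,0,0,0.085],[0.041,-0.0228,0,0,0,0,0.085]]' 40
python3 -m jog '[[0.041,-0.0228,0,0,0,0,0.085],[0.041,-0.0228,0,0,0,0,0.085],[0.041,-0.0228,0,0,0,0,0.085],[0.041,-0.0228,0,0,0,0,0.085],[0.041,-0.0228,0,0,0,0,0.085]]'
python3 -m jog '[[0,0,0,0,0,-0.15,0.085],[0,0,0,0,0,-0.15,0.085],[0,0,0,0,0,-0.15,0.085],[0,0,0,0,0,-0.15,0.085],[0,0,0,0,0,-0.15,0.085]]'
python3 -m jog '[[0,0,0,0,0,-0.15,0.085],[0,0,0,0,0,-0.15,0.085],[0,0,0,0,0,-0.15,0.085],[0,0,0,0,0,-0.15,0.085],[0,0,0,0,0,0,0.085]]'
```

```text
time_s: 0.6
eef_pos: [348.9, -297.8, 242.1]
ee_rot: [-0.0, 0.98, 0.197, -0.0]
force: [-0.3, -1.1, 0.2]
grip_width: 0.997
grip_force: 0.0
time_s: 1.1
eef_pos: [493.8, -113.2, 242.2]
ee_rot: [-0.0, 0.98, 0.198, -0.0]
force: [0.2, -1.5, 0.2]
grip_width: 0.998
grip_force: 0.0
time_s: 1.6
eef_pos: [492.9, -114.9, 242.0]
ee_rot: [-0.0, 0.838, 0.546, -0.0]
force: [-0.5, -0.3, -0.5]
grip_width: 0.994
grip_force: 0.0
time_s: 2.1
eef_pos: [492.9, -114.9, 242.0]
ee_rot: [-0.0, 0.641, 0.767, -0.0]
force: [-0.3, -0.2, -0.2]
grip_width: 0.994
grip_force: 0.0
```

```bash
python3 -m jog '[[0,0,0,0,0.15,0,0.085],[0,0,0,0,0.15,0,0.085],[-0.0125,0,0.0405,0,0,0,0.085],[-0.0125,0,0.0405,0,0,0,0.085]]'
python3 -m jog '[[-0.0125,0,0.0405,0,0,0,0.085],[-0.0125,0,0.0405,0,0,0,0.085],[-0.0085,0,0.027,0,0,0,0.085],[0,0,0,0,0,0,0.085]]'
python3 - <<'E'
from h import *; import cv2
a=eyes.capture("side")[150:350,230:450]; cv2.imwrite("pics/s1.png",cv2.cvtColor(cv2.resize(a,None,fx=3,fy=3,interpolation=cv2.INTER_CUBIC),cv2.COLOR_RGB2BGR))
E
```

```text
time_s: 2.5
eef_pos: [493.2, -115.8, 156.4]
ee_rot: [-0.114, 0.637, 0.756, 0.096]
force: [-0.1, 0.1, 0.1]
grip_width: 0.996
grip_force: 0.0
time_s: 2.9
eef_pos: [491.3, -114.0, 41.5]
ee_rot: [-0.118, 0.636, 0.756, 0.095]
force: [0.9, -0.4, 1.3]
grip_width: 0.997
grip_force: 0.0
```

View pics/s1.png

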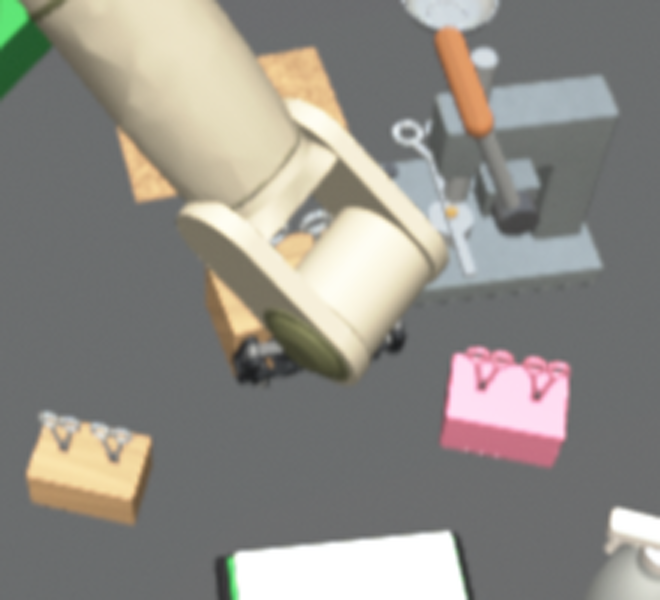

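Side crop: fingers stand clear on the near side of the block at (245,370)–(400,335); the block is unmoved. Lower a bit and push.

```bash
python3 -m jog '[[-0.005,0,0.016,0,0,0,0.085],[0.0095,0,0.003,0,0,0,0.085],[0.0095,0,0.003,0,0,0,0.085],[0.0057,0,0.0018,0,0,0,0.085],[0.0057,0,0.0018,0,0,0,0.085]]'
python3 -m jog '[[0.0057,0,0.0018,0,0,0,0.085],[0.0057,0,0.0018,0,0,0,0.085],[0.0057,0,0.0018,0,0,0,0.085],[0.0057,0,0.0018,0,0,0,0.085],[0.0057,0,0.0018,0,0,0,0.085]]'
python3 -m jog '[[0.0076,0,0.0024,0,0,0,0.085],[0.0076,0,0.0024,0,0,0,0.085],[0.0076,0,0.0024,0,0,0,0.085],[0.0076,0,0.0024,0,0,0,0.085],[0.0076,0,0.0024,0,0,0,0.085]]'
```

```text
time_s: 3.45
eef_pos: [487.8, -83.5, 28.6]
ee_rot: [-0.113, 0.634, 0.759, 0.096]
force: [-1.2, -4.1, 1.1]
grip_width: 0.993
grip_force: 1.6
time_s: 3.95
eef_pos: [482.3, -53.9, 27.4]
ee_rot: [-0.114, 0.635, 0.758, 0.096]
force: [1.4, -4.7, 3.9]
grip_width: 0.992
grip_force: 2.3
time_s: 4.45
eef_pos: [475.0, -14.4, 27.1]
ee_rot: [-0.115, 0.635, 0.758, 0.096]
force: [1.2, -5.3, 3.1]
grip_width: 0.992
grip_force: 2.3
```

```bash
for i in 1; do python3 -m jog '[[0.0076,0,0.0023,0,0,0,0.085],[0.0076,0,0.0023,0,0,0,0.085],[0.0076,0,0.0023,0,0,0,0.085],[0.0076,0,0.0023,0,0,0,0.085],[0.0076,0,0.0023,0,0,0,0.085]]'; done
python3 -m jog '[[0.0076,0,0.0023,0,0,0,0.085],[0.0076,0,0.0023,0,0,0,0.085],[0.0076,0,0.0023,0,0,0,0.085],[0.0076,0,0.0023,0,0,0,0.085],[0.0076,0,0.0023,0,0,0,0.085]]'
python3 -m jog '[[0.0076,0,0.0023,0,0,0,0.085],[0.0076,0,0.0023,0,0,0,0.085],[0.0076,0,0.0023,0,0,0,0.085],[0.0076,0,0.0023,0,0,0,0.085],[0.0076,0,0.0023,0,0,0,0.085]]'
python3 -m jog '[[0.0076,0,0.0023,0,0,0,0.085],[0.0076,0,0.0023,0,0,0,0.085],[0.0076,0,0.0023,0,0,0,0.085],[0.0057,0,0.0018,0,0,0,0.085],[0,0,0,0,0,0,0.085]]'
python3 - <<'E'
from h import *; import cv2
a=eyes.capture("side");b=eyes.capture("top")
c=np.hstack([cv2.resize(i,None,fx=2.4,fy=2.4,interpolation=cv2.INTER_CUBIC) for i in (a[120:340,200:360],b[120:340,190:350])])
cv2.imwrite("pics/s2.png",cv2.cvtColor(c,cv2.COLOR_RGB2BGR))
E
```

```text
time_s: 4.95
eef_pos: [467.8, 24.8, 27.2]
ee_rot: [-0.115, 0.635, 0.758, 0.096]
force: [0.2, -2.8, 1.3]
grip_width: 0.995
grip_force: 1.7
time_s: 5.45
eef_pos: [460.8, 63.9, 27.4]
ee_rot: [-0.115, 0.635, 0.758, 0.096]
force: [-0.0, -1.6, -0.5]
grip_width: 0.994
grip_force: 1.1
time_s: 5.95
eef_pos: [454.0, 102.9, 27.8]
ee_rot: [-0.115, 0.635, 0.758, 0.096]
force: [0.3, -1.6, -1.4]
grip_width: 0.998
grip_force: 1.1
time_s: 6.45
eef_pos: [448.6, 132.4, 28.0]
ee_rot: [-0.115, 0.634, 0.758, 0.096]
force: [-0.4, -0.2, 0.9]
grip_width: 0.998
grip_force: 0.0
```

View pics/s2.png

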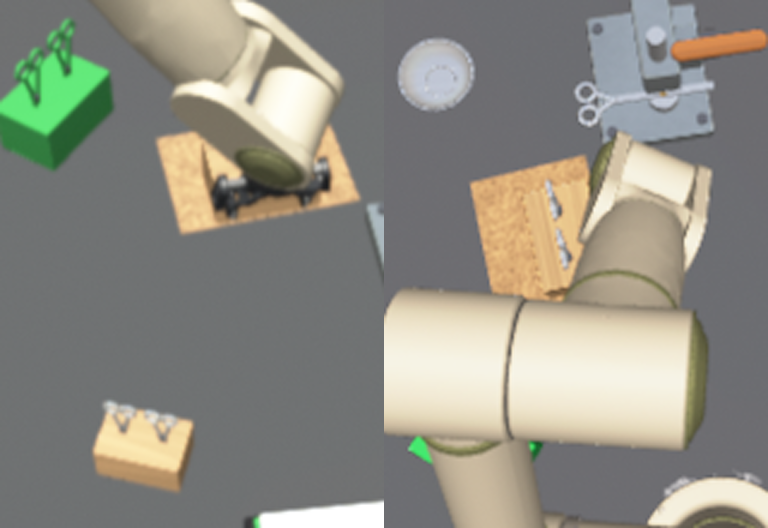

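Top half: block lies on the pad, its far top edge from (525,192) to (545,294); the gripper is behind it.

```bash
python3 - <<'E'
from h import *
p=[atz("top",((u-384)/2.4+190-.3,v/2.4+120-.3),76) for u,v in [(525,192),(545,294)]]
print(np.round(p)); d=p[0]-p[1]; y=np.arctan2(d[1],d[0]); c=(p[0]+p[1])/2-45*np.array([-np.sin(y),np.cos(y),0])
print(np.linalg.norm(d),y,c)
t=.187;q=c-[439,224,76];print(q[0]*np.cos(t)+q[1]*np.sin(t),-q[0]*np.sin(t)+q[1]*np.cos(t))
E
```

```text
[[505. 239.  76.]
 [364. 215.  76.]]
143.50637845418515 0.16988393831292087 [442.0529737  182.98511289  76.        ]
-4.625411853930279 -40.86743420495846
```

```bash
python3 -m jog '[[0.0057,0,0.0018,0,0,0,0.085],[0.0076,0,0.0023,0,0,0,0.085],[0.0076,0,0.0023,0,0,0,0.085],[0.0076,0,0.0023,0,0,0,0.085],[0.0057,0,0.0018,0,0,0,0.085]]'
python3 -m jog '[[0.0038,0,0.0012,0,0,0,0.085],[0,0,0,0,0,0,0.085],[-0.0095,0,-0.003,0,0,0,0.085],[-0.0382,0,-0.0118,0,0,0,0.085],[-0.0382,0,-0.0118,0,0,0,0.085]]'
python3 -m jog '[[0.0125,0,-0.0405,0,0,0,0.085],[0.0125,0,-0.0405,0,0,0,0.085],[0.0125,0,-0.0405,0,0,0,0.085],[0.0125,0,-0.0405,0,0,0,0.085],[0.0125,0,-0.0405,0,0,0,0.085]]'
python3 -m jog '[[0.0125,0,-0.0405,0,0,0,0.085],[0.0125,0,-0.0405,0,0,0,0.085],[0.0125,0,-0.0405,0,-0.15,0,0.085],[0,0,0,0,-0.15,0.09,0.085],[0,0,0,0,0,0,0.085]]'
python3 - <<'E'
from h import *; import cv2
from scipy.spatial.transform import Rotation as R
print(R.from_quat(sense()["ee_rot"],scalar_first=True).as_matrix().round(3))
b=eyes.capture("top");a=eyes.capture("side")
c=np.hstack([cv2.resize(i,None,fx=2.4,fy=2.4,interpolation=cv2.INTER_CUBIC) for i in (a[120:340,250:410],b[100:320,190:350])])
cv2.imwrite("pics/s3.png",cv2.cvtColor(c,cv2.COLOR_RGB2BGR))
E
```

```text
time_s: 7.05
eef_pos: [442.4, 167.6, 28.0]
ee_rot: [-0.115, 0.634, 0.758, 0.096]
force: [0.8, -2.5, 0.8]
grip_width: 0.993
grip_force: 1.6
time_s: 7.55
eef_pos: [457.7, 80.8, 28.1]
ee_rot: [-0.115, 0.634, 0.759, 0.096]
force: [0.3, -0.1, 0.3]
grip_width: 0.997
grip_force: 0.0
time_s: 8.05
eef_pos: [457.4, 81.3, 241.8]
ee_rot: [-0.115, 0.635, 0.758, 0.096]
force: [0.6, 0.3, -0.5]
grip_width: 0.995
grip_force: 0.0
time_s: 8.55
eef_pos: [457.6, 82.8, 368.3]
ee_rot: [-0.008, 0.67, 0.742, 0.005]
force: [0.9, -0.6, -1.5]
grip_width: 0.995
grip_force: 0.0
[[-0.101  0.995 -0.006]
 [ 0.995  0.101  0.018]
 [ 0.019 -0.004 -1.   ]]
```

View pics/s3.png

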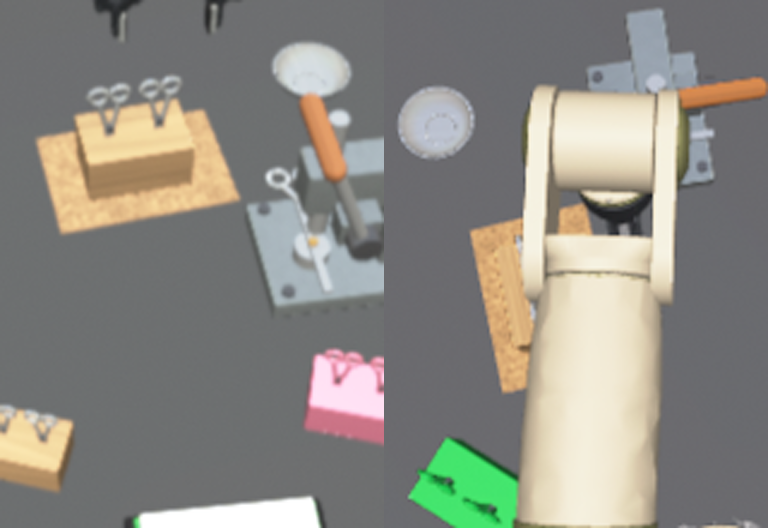

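Side half: block stands upright in the pad's middle, at (135,145); the lever is at rest, its way now free. Going over the right half of the grip.

```bash
python3 -m jog '[[-0.0313,0.027,-0.02,0,0,0,0.085],[-0.0313,0.027,0,0,0,0,0.085],[-0.0313,0.027,0,0,0,0,0.085],[-0.0313,0.027,0,0,0,0,0.085],[-0.0313,0.027,0,0,0,0,0.085]]'
python3 -m jog '[[0,0,0,0,0,0,0.085],[0,0,0,0,0,0,0.085]]'
```

```text
time_s: 9.15
eef_pos: [608.6, -63.4, 381.3]
ee_rot: [-0.012, 0.671, 0.742, 0.005]
force: [0.1, 0.2, -0.1]
grip_width: 0.994
grip_force: 0.0
time_s: 9.35
eef_pos: [607.9, -62.3, 380.8]
ee_rot: [-0.012, 0.671, 0.741, 0.004]
force: [-0.1, 0.5, -0.4]
grip_width: 0.995
grip_force: 0.0
```

```bash
python3 -m jog '[[0.001,0,0.02,0,0,0,0.085],[0.001,0,0.02,0,0,0,0.085],[0,0,0.015,0,0,0,0.085],[0,0,0.01,0,0,0,0.085],[0,0,0,0,0,0,0.085]]'
python3 -m jog '[[0,0,0,0,0,0,0.02],[0,0,0,0,0,0,0.02],[0,0,0,0,0,0,0.02],[0,0,0,0,0,0,0.02],[0,0,0,0,0,0,0.02]]' 40
python3 -m jog '[[0,0,0,0,0,0,0.0],[0,0,0,0,0,0,0.0],[0,0,0,0,0,0,0.0]]'
```

```text
time_s: 9.85
eef_pos: [606.4, -57.0, 317.2]
ee_rot: [-0.011, 0.671, 0.742, 0.004]
force: [-0.2, 0.8, -0.0]
grip_width: 0.992
grip_force: 0.0
time_s: 10.35
eef_pos: [607.4, -57.3, 318.3]
ee_rot: [-0.01, 0.671, 0.742, 0.005]
force: [1.5, 0.1, 0.9]
grip_width: 0.265
grip_force: 39.2
time_s: 10.65
eef_pos: [607.3, -57.3, 318.2]
ee_rot: [-0.01, 0.671, 0.742, 0.005]
force: [1.6, 0.2, 2.5]
grip_width: 0.266
grip_force: 39.4
```

```bash
python3 -m jog '[[0,-0.0128,0.0056,0,0,0,0.0],[0,-0.0123,0.0066,0,0,0,0.0],[0,-0.0118,0.0074,0,0,0,0.0],[0,-0.0113,0.0082,0,0,0,0.0],[0,-0.0107,0.009,0,0,0,0.0]]'
python3 -m jog '[[0,-0.0101,0.0097,0,0,0,0.0],[0,-0.0093,0.0103,0,0,0,0.0]]'
```

```text
time_s: 11.15
eef_pos: [549.2, -62.9, 282.7]
ee_rot: [-0.007, 0.671, 0.742, 0.006]
force: [9.4, -2.2, 6.4]
grip_width: 0.271
grip_force: 39.9
time_s: 11.35
eef_pos: [530.0, -64.7, 263.0]
ee_rot: [-0.007, 0.671, 0.741, 0.006]
force: [9.9, -3.1, 6.3]
grip_width: 0.264
grip_force: 39.5
```

```bash
python3 -m jog '[[0,-0.0086,0.011,0,0,0,0.0],[0,-0.0078,0.0116,0,0,0,0.0],[0,-0.007,0.0121,0,0,0,0.0],[0,-0.0061,0.0126,0,0,0,0.0],[0,-0.0052,0.0129,0,0,0,0.0]]'
python3 -m jog '[[0,-0.0044,0.0133,0,0,0,0.0],[0,-0.0033,0.0135,0,0,0,0.0],[0,-0.0025,0.0138,0,0,0,0.0],[0,-0.0014,0.0138,0,0,0,0.0],[0,-0.0005,0.014,0,0,0,0.0]]'
python3 -m jog '[[0,0.0005,0.014,0,0,0,0.0],[0,0.0014,0.0138,0,0,0,0.0],[0,0.0025,0.0125,0,0,0,0.0],[0,0,0,0,0,0,0]]'
```

```text
time_s: 11.85
eef_pos: [496.2, -67.4, 203.5]
ee_rot: [-0.005, 0.671, 0.741, 0.007]
force: [14.8, -3.4, 8.2]
grip_width: 0.264
grip_force: 39.8
time_s: 12.35
eef_pos: [485.0, -68.0, 135.9]
ee_rot: [-0.004, 0.671, 0.741, 0.007]
force: [11.7, -5.7, 12.2]
grip_width: 0.261
grip_force: 42.4
time_s: 12.75
eef_pos: [488.6, -67.5, 94.7]
ee_rot: [-0.005, 0.671, 0.742, 0.006]
force: [7.1, -11.7, 12.4]
grip_width: 0.266
grip_force: 45.0
```

```bash
python3 -m jog '[[0,0.0015,0.006,0,0,0,0],[0,0.001,0.004,0,0,0,0],[0,0,0,0,0,0,0]]'
python3 -m jog '[[0,0.0005,0.002,0,0,0,0],[0,0,0,0,0,0,0]]'
python3 -m jog '[[0,0.0005,0.002,0,0,0,0],[0,0,0,0,0,0,0]]'
python3 -m jog '[[0,0.0005,0.002,0,0,0,0],[0,0,0,0,0,0,0]]'
```

```text
time_s: 13.05
eef_pos: [490.6, -67.3, 85.3]
ee_rot: [-0.005, 0.671, 0.742, 0.005]
force: [4.9, -12.9, 12.6]
grip_width: 0.264
grip_force: 45.6
time_s: 13.25
eef_pos: [491.0, -67.3, 83.7]
ee_rot: [-0.005, 0.671, 0.742, 0.005]
force: [2.2, -13.0, 15.1]
grip_width: 0.264
grip_force: 45.9
time_s: 13.45
eef_pos: [491.2, -67.3, 82.5]
ee_rot: [-0.005, 0.671, 0.742, 0.005]
force: [-2.1, -12.4, 26.3]
grip_width: 0.265
grip_force: 47.2
time_s: 13.65
eef_pos: [491.5, -67.2, 81.5]
ee_rot: [-0.005, 0.67, 0.742, 0.005]
force: [-9.0, -12.4, 39.2]
grip_width: 0.265
grip_force: 48.5
```

Force rises steeply at z ≈ 83 (grip at 91): the stop. Hold for a second, then back up the same arc.

```bash
python3 -m jog '[[0,0,0,0,0,0,0],[0,0,0,0,0,0,0],[0,0,0,0,0,0,0],[0,0,0,0,0,0,0],[0,0,0,0,0,0,0]]'
python3 -m jog '[[0,0,0,0,0,0,0],[0,0,0,0,0,0,0],[0,0,0,0,0,0,0],[0,0,0,0,0,0,0],[0,0,0,0,0,0,0]]'
python3 -m jog '[[0,-0.002,-0.008,0,0,0,0],[0,-0.002,-0.008,0,0,0,0],[0,-0.0025,-0.0125,0,0,0,0],[0,-0.0014,-0.0138,0,0,0,0],[0,-0.0005,-0.014,0,0,0,0]]'
python3 -m jog '[[0,0.0005,-0.014,0,0,0,0],[0,0.0014,-0.0138,0,0,0,0],[0,0.0025,-0.0138,0,0,0,0],[0,0.0033,-0.0135,0,0,0,0],[0,0.0044,-0.0133,0,0,0,0]]'
python3 -m jog '[[0,0.0052,-0.0129,0,0,0,0],[0,0.0061,-0.0126,0,0,0,0],[0,0.007,-0.0121,0,0,0,0],[0,0.0078,-0.0116,0,0,0,0],[0,0.0086,-0.011,0,0,0,0]]'
```

```text
time_s: 14.15
eef_pos: [491.5, -67.2, 81.5]
ee_rot: [-0.005, 0.67, 0.742, 0.005]
force: [-8.8, -11.6, 39.5]
grip_width: 0.265
grip_force: 48.4
time_s: 14.65
eef_pos: [491.5, -67.2, 81.5]
ee_rot: [-0.005, 0.67, 0.742, 0.005]
force: [-9.4, -12.7, 38.2]
grip_width: 0.267
grip_force: 48.4
time_s: 15.15
eef_pos: [485.0, -67.9, 136.3]
ee_rot: [-0.004, 0.671, 0.741, 0.007]
force: [22.6, -2.6, 2.7]
grip_width: 0.266
grip_force: 48.7
time_s: 15.65
eef_pos: [501.0, -66.3, 203.6]
ee_rot: [-0.002, 0.671, 0.741, 0.012]
force: [58.9, 5.3, -24.2]
grip_width: 0.265
grip_force: 53.1
time_s: 16.15
eef_pos: [534.5, -62.7, 257.6]
ee_rot: [-0.007, 0.671, 0.742, 0.01]
force: [55.4, 5.3, -48.9]
grip_width: 0.266
grip_force: 50.1
```

Radial pull has built up (bar shifted in the pads); ease towards the hinge and continue with a lighter grip.

```bash
python3 -m jog '[[0,0.0025,0.003,0,0,0,0],[0,0.002,0.002,0,0,0,0],[0,0,0,0,0,0,0]]' 20
python3 -m jog '[[0,0.0093,-0.0103,0,0,0,0],[0,0.0101,-0.0097,0,0,0,0],[0,0,0,0,0,0,0]]'
```

```text
time_s: 16.45
eef_pos: [534.1, -62.9, 256.6]
ee_rot: [-0.01, 0.671, 0.742, 0.006]
force: [8.5, 3.8, -1.4]
grip_width: 0.268
grip_force: 52.7
time_s: 16.75
eef_pos: [553.1, -61.0, 276.9]
ee_rot: [-0.011, 0.671, 0.742, 0.005]
force: [0.7, 5.1, 1.9]
grip_width: 0.265
grip_force: 51.4
```

```bash
python3 -m jog '[[0,0.0107,-0.009,0,0,0,0],[0,0.0113,-0.0082,0,0,0,0],[0,0.0118,-0.0074,0,0,0,0],[0,0.0123,-0.0066,0,0,0,0],[0,0,0,0,0,0,0]]'
python3 -m jog '[[0,0.006,-0.003,0,0,0,0],[0,0,0,0,0,0,0]]'
```

```text
time_s: 17.25
eef_pos: [598.9, -56.7, 308.9]
ee_rot: [-0.011, 0.67, 0.742, 0.005]
force: [-4.2, 6.0, 9.1]
grip_width: 0.264
grip_force: 49.9
time_s: 17.45
eef_pos: [604.4, -56.2, 311.1]
ee_rot: [-0.011, 0.67, 0.742, 0.005]
force: [-3.3, 6.1, 7.3]
grip_width: 0.265
grip_force: 49.9
```

```bash
python3 -m jog '[[0,0,0,0,0,0,0.04],[0,0,0,0,0,0,0.06],[0,0,0,0,0,0,0.085],[0,0,0,0,0,0,0.085],[0,0,0,0,0,0,0.085]]'
python3 -m jog '[[0,0,0,0,0,0,0.085],[0,0,-0.02,0,0,0,0.085],[0,0,-0.03,0,0,0,0.085],[0,0,-0.03,0,0,0,0.085],[0,-0.02,-0.02,0,0,0,0.085]]'
python3 -m jog '[[0,-0.04,0,0,0,0,0.085],[0,-0.04,0,0,0,0,0.085],[-0.02,-0.04,0,0,0,0,0.085],[-0.03,-0.03,0,0,0,0,0.085],[0,0,0,0,0,0,0.085]]'
python3 - <<'E'
from h import *; import cv2
b=eyes.capture("top");a=eyes.capture("side")
c=np.hstack([cv2.resize(i,None,fx=1.5,fy=1.5,interpolation=cv2.INTER_CUBIC) for i in (a[120:400,220:480],b[80:360,190:450])])
cv2.imwrite("pics/s4.png",cv2.cvtColor(c,cv2.COLOR_RGB2BGR))
E
```

```text
time_s: 17.95
eef_pos: [604.7, -57.5, 310.2]
ee_rot: [-0.01, 0.671, 0.741, 0.005]
force: [0.5, -0.5, 0.3]
grip_width: 0.995
grip_force: 0.0
time_s: 18.45
eef_pos: [586.5, -61.5, 411.5]
ee_rot: [-0.01, 0.671, 0.742, 0.005]
force: [-0.4, -0.3, -0.7]
grip_width: 1.0
grip_force: 0.0
time_s: 18.95
eef_pos: [439.3, -128.5, 411.1]
ee_rot: [-0.009, 0.672, 0.74, 0.004]
force: [0.1, 0.4, 0.4]
grip_width: 0.994
grip_force: 0.0
```

View pics/s4.png

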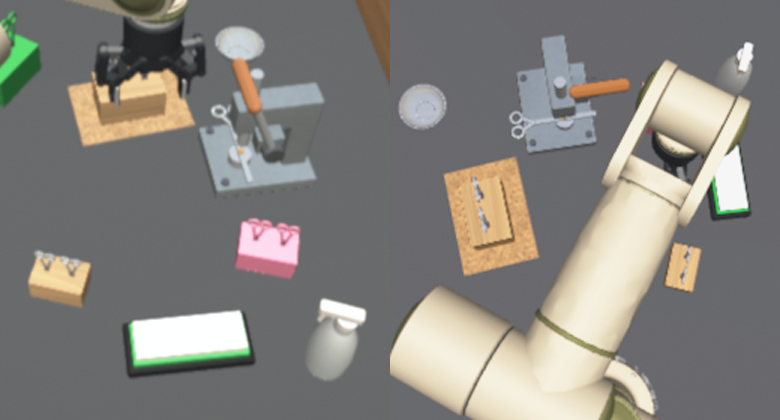

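The block stands upright in the middle of the pad (top half, at (490,212)). The lever is back up (grip at (600,88)), the other things are where they were, and the arm is clear.

```bash
python3 -c "
from rig import finish_job
print(finish_job())"
```

```text
the job is handed in; nothing more can be done
None
```

The job is handed in at about 19 s: the block stands upright on the cork pad, and the lever went down to its stop, was held there about 1 s and is back up; in the last pictures the whetstone, spray bottle and dish had not moved.

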